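# Free the jammed bolus dispenser

### The job

Stand the empty yellow cup in the round recess under the spout of the bolus dispenser, then take the red-handled rod and free the jam: nudge the bolus that blocks the opening back up the chute, again if it jams again, until every orange bolus has rolled down into the cup. Then stand the rod back upright in its grey stand, fully home, and stand the filled cup upright in the round recess of the green carry base, all boluses still in it. For hygiene the boluses may be touched with the rod only, never with the gripper, and leave the other things on the table alone.

Things in the scene. Friction and masses are not known exactly. Their poses are not given: they have to be found in the camera images.
- dispenser: Fixed gravity dispenser: blue base and walls, white chute floor, open on top. Origin: centre of its cup recess, on the table; +x points level up the chute, away from the cup, z up. Chute floor falls to the cup at 10 degrees: z = 0.089 + 0.176*(x-0.060) for x from 0.060 to the closed end 0.255; from x=0.060 a 30 degree nose to the lip (x=0.034, z=0.074). All in this frame, m
- dispenser_seat (a point): centre of the floor of the dispenser's cup recess, 6 mm above the table. Recess: round, 64 mm wide, 10 mm deep, in a 96 x 96 mm block 16 mm high; the chute's lip ends 34 mm from its centre on the +x side, underside of the lip 70 mm above the table
- dispenser_throat (a point): point on the chute floor at the narrow opening (dispenser frame x=0.105, y=0). Walls 20 mm high, 4 mm thick; inner faces: straight wall y=-0.015 all along; other wall y=+0.029 for x>0.105 (wide part) but y=+0.015 for x<0.105 (30 mm lane); between them at x=0.105 to 0.112 a shoulder, slanted by 28 degrees. Axes as the dispenser
- chute_wide (a point): point on the floor in the middle of the wide part (dispenser frame x=0.18, y=0.007). Jam: boluses stand here in zigzag; the first lies at the +y wall on the shoulder (x about 0.120), held there by the second, the blocking one, at the -y wall (x about 0.133). Pushing that one 20 to 30 mm up the chute lets the first roll out through the lane; then the rest follow, or jam again likewise
- cup: yellow open cup, 60 mm wide at the rim, 58 mm at the foot, 62 mm high, wall 3 mm, floor 4 mm, 60 g; stands empty on the table. Origin: centre of its underside, z up along its axis
- carry_base: loose green square carry base 110 x 110 x 16 mm, 0.6 kg, with a round recess 64 mm wide and 10 mm deep in the middle. Origin: centre of its underside; z up
- carry_seat (a point): centre of the floor of the recess of the carry base, 6 mm above its underside
- rod: nudging rod, stands upright in its stand at the start: steel shaft 8 mm thick and 68 mm long, then a red collar 26 mm wide and 4 mm thick, then a red round handle 18 mm thick and 50 mm long with a black band; 122 mm in all, about 60 g. Origin: the centre of the shaft's lower end; z along the rod towards the handle
- rod_stand: grey rod stand fixed to the table: block 50 x 50 mm, 76 mm high, on an 80 x 80 x 8 mm foot, with an upright bore 12 mm wide, 68 mm deep, chamfered by 2 mm. Fully home, the rod's collar (underside) rests close to the block's top. Origin: centre of its underside
- stand_mouth (a point): centre of the bore's mouth at the top of the rod stand, 76 mm above the table; fully home the rod's lower end is 68 mm below it
- bolus_0: glossy orange ball-shaped bolus that rolls easily, 24 mm across, 15 g, with a thin white seam; origin: its centre. Always present. Place number 1 in the jam at the start, counted from the opening
- bolus_1: glossy orange ball-shaped bolus that rolls easily, 24 mm across, 15 g, with a thin white seam; origin: its centre. Always present. Place number 2 in the jam at the start, counted from the opening
- bolus_2: glossy orange ball-shaped bolus that rolls easily, 24 mm across, 15 g, with a thin white seam; origin: its centre. May be absent. Place number 3 in the jam at the start, counted from the opening
- bolus_3: glossy orange ball-shaped bolus that rolls easily, 24 mm across, 15 g, with a thin white seam; origin: its centre. Always present. Place number 4 in the jam at the start, counted from the opening
- bolus_4: glossy orange ball-shaped bolus that rolls easily, 24 mm across, 15 g, with a thin white seam; origin: its centre. May be absent. Place number 5 in the jam at the start, counted from the opening
- bolus_5: glossy orange ball-shaped bolus that rolls easily, 24 mm across, 15 g, with a thin white seam; origin: its centre. May be absent. Place number 6 in the jam at the start, counted from the opening
- iodine_bottle: bystander, loose: brown medicine bottle with white cap, 36 mm wide, 75 mm high; origin: centre of its underside
- slide_box: bystander, loose: flat box 60 x 90 x 32 mm; origin: centre of its underside
- vitamin_vial: bystander, loose: small brown vial with grey cap, 28 mm wide, 58 mm high; origin: centre of its underside

How it is judged:
On the way, in this order (a step that is already met when the one before it is completed fails the run):
1. the cup stands in the dispenser's recess, let go (horizontal distance between cup and dispenser_seat below 0.006 m and z of cup in the frame of dispenser_seat between -0.004 and 0.005 m and angle between cup's own z axis and vertical below 0.1 rad and linear speed of cup below 0.03 m/s and contact force between the fingers and cup below 0.1 N), for 0.2 s.
2. every bolus lies in the cup, with the cup still in the dispenser's recess (horizontal distance between cup and dispenser_seat below 0.006 m and z of cup in the frame of dispenser_seat between -0.004 and 0.005 m and angle between cup's own z axis and vertical below 0.1 rad and horizontal distance between each of bolus_0, bolus_1, bolus_2, bolus_3, bolus_4, bolus_5 and cup below 0.03 m and z of bolus_0 in the frame of cup between 0.008 and 0.06 m and z of bolus_1 in the frame of cup between 0.008 and 0.06 m and z of bolus_2 in the frame of cup between 0.008 and 0.06 m and z of bolus_3 in the frame of cup between 0.008 and 0.06 m and z of bolus_4 in the frame of cup between 0.008 and 0.06 m and z of bolus_5 in the frame of cup between 0.008 and 0.06 m), for 0.3 s.
3. the rod stands fully home in its stand (horizontal distance between rod and stand_mouth below 0.005 m and z of rod in the frame of stand_mouth below -0.06 m and angle between rod's own z axis and vertical below 0.1 rad), for 0.2 s.
At the end, for the whole second after the job is handed in: The cup stands upright (within 0.1 rad) in the recess of the carry base, within 6 mm of its centre and down on its floor (within 5 mm), with every bolus inside it; the rod stands in its stand, within 5 mm of the bore's axis, its lower end at least 60 mm below the mouth; both at rest (all of step 3 and horizontal distance between cup and carry_seat below 0.006 m and z of cup in the frame of carry_seat between -0.004 and 0.005 m and angle between cup's own z axis and vertical below 0.1 rad and horizontal distance between each of bolus_0, bolus_1, bolus_2, bolus_3, bolus_4, bolus_5 and cup below 0.03 m and z of bolus_0 in the frame of cup between 0.008 and 0.06 m and z of bolus_1 in the frame of cup between 0.008 and 0.06 m and z of bolus_2 in the frame of cup between 0.008 and 0.06 m and z of bolus_3 in the frame of cup between 0.008 and 0.06 m and z of bolus_4 in the frame of cup between 0.008 and 0.06 m and z of bolus_5 in the frame of cup between 0.008 and 0.06 m and linear speed of each of cup, rod below 0.02 m/s); the robot touches nothing.
It fails at once if the gripper touches a bolus (contact force between the fingers and bolus_0 above 0.3 N or contact force between the fingers and bolus_1 above 0.3 N or contact force between the fingers and bolus_2 above 0.3 N or contact force between the fingers and bolus_3 above 0.3 N or contact force between the fingers and bolus_4 above 0.3 N or contact force between the fingers and bolus_5 above 0.3 N).
It fails at once if a bystander is moved by more than 30 mm (distance of any of iodine_bottle, slide_box, vitamin_vial from where it was at the start of the episode above 0.03 m).
Of bolus_2, bolus_4, bolus_5 only 1 to 2 are there at a start; the rules pass over those that are not, and their reading is None.
At some moment in a run one of carry_base may be knocked a few centimetres aside while the robot is not near it.
It also fails if it takes over 192 s, if anything falls off the work surface, if the arm or the gripper's body presses on something with over 40 N, if the wrist force passes 120 N, or if a joint passes its speed limit or range.

### The arm

A 7-joint arm with a two-finger parallel gripper is mounted at the origin on a cart in front of the work surface, level with it; the furniture and walls round the work are solid. World frame = base frame: x ahead of the robot, y to its left, z up, the work surface at z = 0. Lengths are in m, angles in rad, forces in N, time in s.
With the tool pointing down it reaches from about 0.4 to 0.85 m from the base axis. Payload 4.5 kg.
Tool frame: the origin (TCP) lies on the centre line of the jaws, within the pads' length; the fingertips stand 11 mm ahead of it and the grasp point (between the pads) lies 8 mm behind it; z points along the fingers, y is the direction in which the jaws open and shut (so a half turn about z gives the same grasp; the last joint's range is limited). The gripper opens to 88 mm and grips with 3 to 60 N. Pads are 18 mm wide; open, the fingers measure 123 mm over their backs; the gripper's body (75 mm by 187 mm) begins 45 mm behind the grasp point.
Start: joints at [0.034, 0.689, -0.195, 1.565, 0.157, 0.902, -0.215], TCP at [0.625, 0, 0.25] pointing down, gripper open.
Joint ranges: [-3.01, 3.01], [-0.46, 2.08], [-1.47, 1.51], [0.13, 2.56], [-1, 4.14], [0.04, 2.09], [-2.66, 2.66]. Speed limits (rad/s): [2.57, 2.57, 3.14, 3.14, 3.14, 3.14, 3.14].

### API

Orientations are given as a unit quaternion [x, y, z, w].
In Python, from plant import r, snapshot gives the robot as it stands.
- The arm moves only by the tool drive_tool, never from a script. Its argument "commands" is a list of rows, each an object of numbers: "wx", "wy", "wz": the turn, a rotation vector about the tool's x, y, z in rad; "dx", "dy", "dz": the shift along the tool's x, y, z in m; "claw": the opening, from 0 (shut) to 1 (fully open). A call has 1 to 12 rows; each row shifts and turns the commanded pose from where the row before left it, along the tool's axes as they then stand; what a row does not reach is not made up. A row lasts 1/10 s, in which the tool goes at most 50 mm and 8.59 degrees, less where a joint would pass 70% of its speed; a pose out of reach is approached as far as the arm can. A call is refused whole if a number of a shift passes 0.05 or a number of a turn 0.15, either way. A call with a gripper value outside its range is refused whole. The fingers move at their own pace and stop on an object; "grip_force" is the grip in N (left out, the last holds). Time passes only in rows, so rows that do not move let the fingers close. It gives the time, the measured TCP pose, the force and the opening at its end, in the units of the state.
- r.get_state(): the state, without advancing time (a new reading comes with each control period).
- snapshot(name): name is "scene" or "side" or "wrist"; returns a dict with "color" (384x512x3 uint8, red, green, blue), "fx", "fy", "cx", "cy" (pixels), "world_to_cam" (4x4, takes a point from world to camera coordinates); the wrist camera has in their place "T_tool_cam" (4x4, takes a point from camera to tool coordinates, whose origin is the TCP and whose axes are the flange's). Camera axes: x right, y up, looking along -z (the intrinsics and any distortion apply to the point x, -y, -z); pixel columns grow to the right and rows downward; lengths in m; the calibration is good to about 2 mm. A picture is of the moment at which its call begins: read the wrist's pose just before it. There is no depth.
- r.finish_job(): hands the job in, once; it reports no verdict.
The state is a dict: "clock": time; "q": joint angles; "qd": joint speeds; "joint_torque": joint torques, N m; "tool_pos": TCP position; "eef_rot": TCP orientation; "contact_force": force on the tool from outside, world axes, zero at the start; "moment": the same for the moment, N m; "opening": opening from 0.0 (shut) to 1.0 (fully open).
Only numpy, scipy, OpenCV 4.12 (cv2) and the standard library are available. Lean on these libraries where they do the work, as an engineer would, in place of code of your own. Each camera call takes 0.05 s, during which the arm holds its last target. There are 200 camera calls.

## Working session

There is one attempt and no reset: what is moved stays moved. The work goes in short steps, Python scripts to look and compute and a tool call to move; the robot and the scene stay as the last step left them, time stands still between calls to the robot, and variables do not carry over. Pictures are saved under pics/ and viewed, on a budget of 14 in all, crops included, one or two more only if the job needs it, and the job is handed in when it is done.

Besides the shell and the picture viewer there is one more tool, called as a command line: name --argument value ..., lists and objects as JSON in quotes. drive_tool: Moves the arm, as the interface text tells. Its arguments: {"type":"object","properties":{"commands":{"type":"array","items":{"type":"object","properties":{"wx":{"type":"number"},"wy":{"type":"number"},"wz":{"type":"number"},"dx":{"type":"number"},"dy":{"type":"number"},"dz":{"type":"number"},"claw":{"type":"number"}}}},"grip_force":{"type":"number"}},"required":["commands"]}

```bash
ls; mkdir -p pics; python3 - <<'E'
from plant import r, snapshot
import cv2,json,numpy as np
for n in ("scene","side"):
    s=snapshot(n); cv2.imwrite(f"pics/{n}0.png",s["color"][:,:,::-1])
    print(n,s["fx"],s["fy"],s["cx"],s["cy"],np.round(s["world_to_cam"],4).tolist(),[k for k in s])
st=r.get_state(); print(st)
s=snapshot("wrist"); cv2.imwrite("pics/wrist0.png",s["color"][:,:,::-1]); print({k:v for k,v in s.items() if k!="color"})
E
```

```text
pics
scene 424.71473382738884 424.71473382738884 254.37676184552075 193.70384282629243 [[0.8727, -0.488, -0.012, -0.5324], [0.3532, 0.6142, 0.7057, -0.2601], [-0.337, -0.6201, 0.7084, -0.9378], [0.0, 0.0, 0.0, 1.0]] ['color', 'fx', 'fy', 'cx', 'cy', 'world_to_cam']
side 360.690065833024 360.690065833024 257.52632121033 194.5780051208212 [[-0.9919, -0.125, 0.0217, 0.5781], [0.0758, -0.4471, 0.8913, -0.1688], [-0.1017, 0.8857, 0.4529, -1.0705], [0.0, 0.0, 0.0, 1.0]] ['color', 'fx', 'fy', 'cx', 'cy', 'world_to_cam']
{'clock': 0.1, 'q': array([ 0.03380072,  0.68987706, -0.1945229 ,  1.5662092 ,  0.15729093,
        0.90248569, -0.21511565]), 'qd': array([-1.11337249e-03, -4.25344355e-04,  1.97960015e-04, -3.38304404e-03,
       -2.21441834e-04, -2.54470631e-04, -5.31645964e-05]), 'joint_torque': array([-3.08775299e-03, -5.28501892e+01, -1.27141513e+00, -1.53837240e+01,
       -5.25604945e-02,  1.96265515e-03,  5.71585565e-05]), 'tool_pos': array([ 6.24470707e-01, -3.75250569e-05,  2.49012886e-01]), 'eef_rot': array([ 7.07087927e-01,  7.07125188e-01, -5.98505061e-04, -5.23164804e-04]), 'contact_force': array([ 0.40382469,  0.98873112, -0.38551315]), 'moment': array([-0.02288649,  0.01350678, -0.02573462]), 'opening': 1.00413138576533}
{'fx': 323.0301674451151, 'fy': 323.0301674451151, 'cx': 251.9501645655011, 'cy': 193.89135620957282, 'T_tool_cam': array([[-4.64428096e-04,  9.46936441e-01,  3.21420537e-01,
         8.53414390e-02],
       [ 9.99999723e-01,  2.53103295e-04,  6.99255986e-04,
        -1.63271879e-03],
       [ 5.80798378e-04,  3.21420773e-01, -9.46936296e-01,
        -1.35120011e-01],
       [ 0.00000000e+00,  0.00000000e+00,  0.00000000e+00,
         1.00000000e+00]])}
```

View pics/scene0.png

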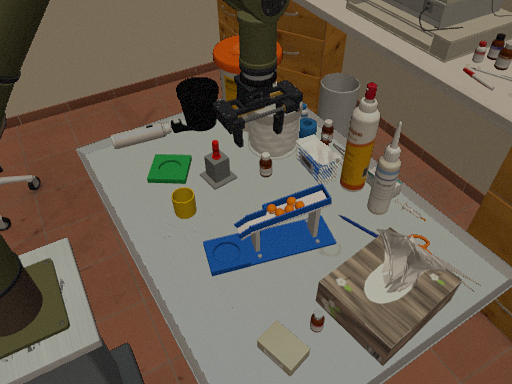

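View pics/side0.png

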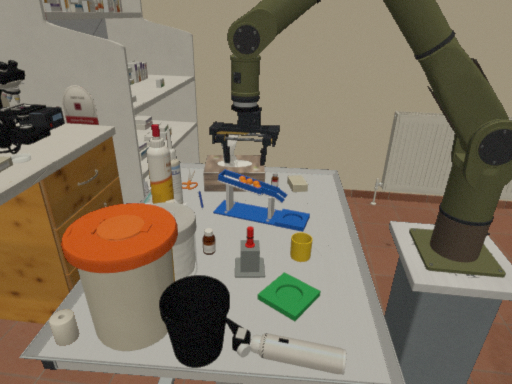

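View pics/wrist0.png

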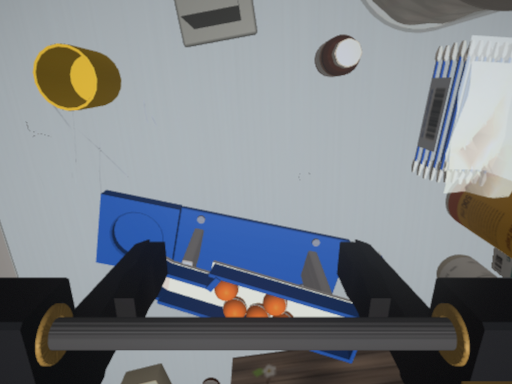

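```bash
cat > h.py <<'E'
from plant import r, snapshot
import cv2,numpy as np
from scipy.spatial.transform import Rotation as R
def cam(n,save=None):
    st=r.get_state(); s=snapshot(n)
    if n=="wrist":
        T=np.eye(4);T[:3,:3]=R.from_quat(st["eef_rot"]).as_matrix();T[:3,3]=st["tool_pos"]
        s["C"]=T@s["T_tool_cam"]
    else: s["C"]=np.linalg.inv(s["world_to_cam"])
    if save: cv2.imwrite(f"pics/{save}.png",s["color"][:,:,::-1])
    return s
def ray(s,px):
    d=np.array([(px[0]-s["cx"])/s["fx"],-(px[1]-s["cy"])/s["fy"],-1.])
    d=s["C"][:3,:3]@d; return s["C"][:3,3],d/np.linalg.norm(d)
def plane(s,px,z):
    o,d=ray(s,px); return o+d*(z-o[2])/d[2]
def tri(a,pa,b,pb):
    o1,d1=ray(a,pa);o2,d2=ray(b,pb)
    t=np.linalg.lstsq(np.c_[d1,-d2],o2-o1,rcond=None)[0]
    p,q=o1+t[0]*d1,o2+t[1]*d2; return (p+q)/2,np.linalg.norm(p-q)
def proj(s,P):
    p=np.linalg.inv(s["C"])@np.r_[P,1]; return np.array([s["cx"]-s["fx"]*p[0]/p[2],s["cy"]+s["fy"]*p[1]/p[2]])
HSV={"yellow":((22,120,80),(32,255,255)),"green":((55,120,60),(80,255,255)),"blue":((105,150,60),(120,255,255)),"orange":((5,180,120),(15,255,255)),"red":((0,180,80),(4,255,255))}
def blobs(s,c,amin=30,roi=None):
    m=cv2.inRange(cv2.cvtColor(s["color"],cv2.COLOR_RGB2HSV),*HSV[c])
    if roi: k=np.zeros_like(m);k[roi[1]:roi[3],roi[0]:roi[2]]=1;m=m*k
    cs=[x for x in cv2.findContours(m,cv2.RETR_EXTERNAL,cv2.CHAIN_APPROX_NONE)[0] if cv2.contourArea(x)>amin]
    return sorted(cs,key=cv2.contourArea,reverse=True)
def cen(c): m=cv2.moments(c);return np.array([m["m10"]/m["m00"],m["m01"]/m["m00"]])
E
python3 - <<'E'
from h import *
np.set_printoptions(precision=4,suppress=True)
S={n:cam(n) for n in("scene","side","wrist")}
for n,s in S.items():
    for c in HSV:
        for b in blobs(s,c,25)[:5]: print(n,c,cv2.contourArea(b),cen(b),cv2.boundingRect(b))
for n,p in (("scene",(226,250)),("wrist",(137,233)),("side",(292,217))): print("recess",n,plane(S[n],p,.012))
for n,p in (("scene",(171,165)),("side",(290,294))): print("carry",n,plane(S[n],p,.012))
w=S["wrist"]
for p in ((103,192),(180,205),(97,262)): print("blk",plane(w,p,.016))
for p in ((350,240),): print("blk",plane(w,p,.01))
g=blobs(S["side"],"green")[0]; print("carry rect", [plane(S["side"],p[0],.016) for p in cv2.approxPolyDP(g,5,True)])
E
```

```text
scene yellow 562.5 [183.512  202.2086] (171, 187, 25, 32)
scene green 988.5 [169.0069 168.6906] (147, 155, 44, 29)
scene blue 4272.0 [267.7816 239.2125] (203, 184, 133, 92)
scene blue 45.0 [360.4444 227.0074] (341, 216, 37, 21)
scene orange 630.0 [227.9529  52.2127] (213, 35, 27, 37)
scene orange 189.0 [283.5053 206.6014] (267, 197, 37, 19)
scene orange 48.0 [278.6389  50.4792] (276, 42, 6, 20)
scene orange 35.5 [422.8732 241.2019] (413, 235, 18, 19)
scene red 38.0 [215.8904 155.1579] (212, 151, 9, 9)
scene red 31.0 [214.8978 144.8065] (212, 141, 6, 9)
side yellow 495.0 [300.6596 246.4939] (291, 232, 21, 30)
side green 1541.0 [288.633  295.7112] (258, 273, 62, 47)
side blue 1062.0 [266.7228 215.4528] (214, 201, 95, 30)
side blue 368.0 [253.5258 185.6386] (218, 170, 68, 32)
side orange 6047.5 [118.0488 237.4744] (61, 204, 116, 69)
side orange 52.0 [249.6122 181.3109] (240, 177, 20, 10)
side red 74.5 [249.7472 238.0022] (246, 227, 8, 20)
wrist yellow 3918.5 [71.0372 76.2637] (33, 44, 87, 67)
wrist blue 13588.5 [218.697  246.6724] (96, 191, 263, 127)
wrist blue 818.0 [187.5208 304.2808] (155, 288, 68, 29)
wrist blue 237.0 [339.4008 354.666 ] (312, 350, 44, 13)
wrist blue 36.0 [446.0833 111.3889] (433, 57, 27, 110)
wrist orange 550.5 [229.6764 299.8177] (215, 282, 30, 35)
wrist orange 296.0 [273.8795 305.5614] (263, 296, 24, 21)
wrist orange 134.0 [255.7575 312.1853] (246, 307, 21, 10)
recess scene [ 0.4806 -0.0901  0.012 ]
recess wrist [ 0.4766 -0.0936  0.012 ]
recess side [ 0.48   -0.1046  0.012 ]
carry scene [0.4793 0.2727 0.012 ]
carry side [0.47   0.2665 0.012 ]
blk [ 0.4435 -0.0374  0.016 ]
blk [ 0.5349 -0.0541  0.016 ]
blk [ 0.4214 -0.1332  0.016 ]
blk [ 0.7487 -0.1044  0.01  ]
carry rect [array([0.4891, 0.1946, 0.016 ]), array([0.5452, 0.2926, 0.016 ]), array([0.4554, 0.349 , 0.016 ]), array([0.4001, 0.2499, 0.016 ])]
```

```bash
python3 - <<'E'
from h import *
np.set_printoptions(precision=4,suppress=True)
a,b,w=cam("scene"),cam("side"),cam("wrist")
ya,yb=blobs(a,"yellow")[0],blobs(b,"yellow")[0]
bb=lambda c:(lambda q:(q[0]+q[2]/2,q[1]+q[3]/2))(cv2.boundingRect(c))
print("cup",tri(a,bb(ya),b,bb(yb)))
yw=blobs(w,"yellow")[0]; print(tri(w,bb(yw),b,bb(yb)), tri(w,bb(yw),a,bb(ya)))
print("rod",tri(a,(215.5,150),b,(250,237)))
E
```

```text
cup (array([0.4466, 0.0913, 0.0307]), np.float64(0.000228214173389695))
(array([0.445 , 0.0924, 0.0327]), np.float64(0.0036519453103873896)) (array([0.445 , 0.0908, 0.0331]), np.float64(0.0037876181258991687))
rod (array([0.5833, 0.1682, 0.1007]), np.float64(0.000486736021323707))
```

drive_tool --commands '[{"wz": -0.14,"dx": 0.0},{"wz": -0.14},{"wz": -0.14},{"wz": -0.14},{"wz": -0.14},{"wz": -0.14},{"wz": -0.14},{"wz": -0.14},{"wz": -0.14},{"wz": -0.11}]'

```text
validation failed for argument at $.co...
```

drive_tool --commands '[{"wz": -0.14},{"wz": -0.14}]'

```text
validation failed for argument at $.co...
```

drive_tool --commands '[{"dx": 0,"dy": 0,"dz": 0,"wx": 0,"wy": 0,"wz": -0.14,"claw": 1},{"dx": 0,"dy": 0,"dz": 0,"wx": 0,"wy": 0,"wz": -0.14,"claw": 1}]'

```text
clock: 0.65
tool_pos: [0.625, 0.0001, 0.2498]
eef_rot: [0.599, 0.801, -0.0, 0.0]
contact_force: [0.2, -0.1, -0.8]
opening: 1.003
```

drive_tool --commands '[{"dx": 0,"dy": 0,"dz": 0,"wx": 0,"wy": 0,"wz": -0.136,"claw": 1},{"dx": 0,"dy": 0,"dz": 0,"wx": 0,"wy": 0,"wz": -0.136,"claw": 1},{"dx": 0,"dy": 0,"dz": 0,"wx": 0,"wy": 0,"wz": -0.136,"claw": 1},{"dx": 0,"dy": 0,"dz": 0,"wx": 0,"wy": 0,"wz": -0.136,"claw": 1},{"dx": 0,"dy": 0,"dz": 0,"wx": 0,"wy": 0,"wz": -0.136,"claw": 1},{"dx": 0,"dy": 0,"dz": 0,"wx": 0,"wy": 0,"wz": -0.136,"claw": 1},{"dx": 0,"dy": 0,"dz": 0,"wx": 0,"wy": 0,"wz": -0.136,"claw": 1},{"dx": 0,"dy": 0,"dz": 0,"wx": 0,"wy": 0,"wz": -0.136,"claw": 1}]'

```text
clock: 1.45
tool_pos: [0.625, -0.0002, 0.2497]
eef_rot: [0.099, 0.995, -0.0, 0.0]
contact_force: [-0.2, 0.9, -0.4]
opening: 1.0
```

```bash
cat >> h.py <<'E'
def togo(P):
    st=r.get_state(); M=R.from_quat(st["eef_rot"]).as_matrix()
    print("tool",np.round(st["tool_pos"],4),"x-axis deg",np.round(np.degrees(np.arctan2(M[1,0],M[0,0])),2),"zaxis",np.round(M[:,2],4))
    print("go (tool axes, m):",np.round(M.T@(np.array(P)-st["tool_pos"]),4))
E
python3 -c "
from h import *
togo((.50,.08,.24));togo((.4455,.0915,.17))"
```

```text
tool [ 6.250e-01 -2.000e-04  2.497e-01] x-axis deg 168.69 zaxis [ 1.e-04 -2.e-04 -1.e+00]
go (tool axes, m): [0.1383 0.0541 0.0097]
tool [ 6.250e-01 -2.000e-04  2.497e-01] x-axis deg 168.69 zaxis [ 1.e-04 -2.e-04 -1.e+00]
go (tool axes, m): [0.194  0.0547 0.0797]
```

drive_tool --commands '[{"dx": 0.04,"dy": 0.011,"dz": 0,"wx": 0,"wy": 0,"wz": 0,"claw": 1},{"dx": 0.04,"dy": 0.011,"dz": 0,"wx": 0,"wy": 0,"wz": 0,"claw": 1},{"dx": 0.04,"dy": 0.011,"dz": 0,"wx": 0,"wy": 0,"wz": 0,"claw": 1},{"dx": 0.04,"dy": 0.011,"dz": 0.02,"wx": 0,"wy": 0,"wz": 0,"claw": 1},{"dx": 0.034,"dy": 0.011,"dz": 0.03,"wx": 0,"wy": 0,"wz": 0,"claw": 1},{"dx": 0,"dy": 0,"dz": 0.03,"wx": 0,"wy": 0,"wz": 0,"claw": 1},{"dx": 0,"dy": 0,"dz": 0.02,"wx": 0,"wy": 0,"wz": 0,"claw": 1},{"dx": 0,"dy": 0,"dz": 0,"wx": 0,"wy": 0,"wz": 0,"claw": 1}]'

```text
clock: 2.25
tool_pos: [0.4449, 0.0928, 0.1482]
eef_rot: [0.101, 0.995, -0.001, -0.002]
contact_force: [-0.6, 0.6, 1.2]
opening: 1.001
```

```bash
python3 -c "
from h import *
togo((.4455,.0915,.044))
s=cam('wrist','w1'); y=blobs(s,'yellow')[0]; print(cv2.boundingRect(y), proj(s,(.4455,.0915,.062)),proj(s,(.4455,.0615,.062)),proj(s,(.4455,.1215,.062)),proj(s,(.4155,.0915,.062)))"
```

```text
tool [0.4449 0.0928 0.1482] x-axis deg 168.45 zaxis [-0.0036 -0.0016 -1.    ]
go (tool axes, m): [-0.0012 -0.0009  0.1042]
(210, 171, 79, 76) [249.44675967 209.3788052 ] [209.83346491 216.93446089] [289.71662968 201.69791741] [240.82079181 170.58292491]
```

drive_tool --commands '[{"dx": -0.001,"dy": -0.001,"dz": 0.03,"wx": 0,"wy": 0,"wz": 0,"claw": 1},{"dx": 0,"dy": 0,"dz": 0.03,"wx": 0,"wy": 0,"wz": 0,"claw": 1},{"dx": 0,"dy": 0,"dz": 0.03,"wx": 0,"wy": 0,"wz": 0,"claw": 1},{"dx": 0,"dy": 0,"dz": 0.014,"wx": 0,"wy": 0,"wz": 0,"claw": 1},{"dx": 0,"dy": 0,"dz": 0,"wx": 0,"wy": 0,"wz": 0,"claw": 0.4},{"dx": 0,"dy": 0,"dz": 0,"wx": 0,"wy": 0,"wz": 0,"claw": 0.4},{"dx": 0,"dy": 0,"dz": 0,"wx": 0,"wy": 0,"wz": 0,"claw": 0.4},{"dx": 0,"dy": 0,"dz": 0,"wx": 0,"wy": 0,"wz": 0,"claw": 0.4},{"dx": 0,"dy": 0,"dz": 0,"wx": 0,"wy": 0,"wz": 0,"claw": 0.4}]' --grip_force 10

```text
clock: 3.2
tool_pos: [0.4476, 0.0917, 0.0468]
eef_rot: [0.102, 0.995, 0.0, 0.001]
contact_force: [0.9, -0.7, 6.9]
opening: 0.67
```

```bash
python3 -c "
from h import *
togo((.478,-.092,.16))"
```

```text
tool [0.4476 0.0917 0.0468] x-axis deg 168.34 zaxis [ 2.1e-03  6.0e-04 -1.0e+00]
go (tool axes, m): [-0.0671 -0.1736 -0.1133]
```

drive_tool --commands '[{"dx": 0,"dy": 0,"dz": -0.02,"wx": 0,"wy": 0,"wz": 0,"claw": 0.4},{"dx": 0,"dy": 0,"dz": -0.04,"wx": 0,"wy": 0,"wz": 0,"claw": 0.4},{"dx": 0,"dy": 0,"dz": -0.05,"wx": 0,"wy": 0,"wz": 0,"claw": 0.4},{"dx": -0.02,"dy": -0.03,"dz": -0.04,"wx": 0,"wy": 0,"wz": 0,"claw": 0.4},{"dx": -0.03,"dy": -0.04,"dz": -0.023,"wx": 0,"wy": 0,"wz": 0,"claw": 0.4},{"dx": -0.03,"dy": -0.04,"dz": 0,"wx": 0,"wy": 0,"wz": 0,"claw": 0.4},{"dx": -0.03,"dy": -0.04,"dz": 0,"wx": 0,"wy": 0,"wz": 0,"claw": 0.4},{"dx": -0.027,"dy": -0.024,"dz": 0,"wx": 0,"wy": 0,"wz": 0,"claw": 0.4},{"dx": 0,"dy": 0,"dz": 0,"wx": 0,"wy": 0,"wz": 0,"claw": 0.4},{"dx": 0,"dy": 0,"dz": 0,"wx": 0,"wy": 0,"wz": 0,"claw": 0.4}]'

```text
clock: 4.2
tool_pos: [0.5426, -0.1002, 0.2137]
eef_rot: [0.102, 0.995, 0.0, -0.0]
contact_force: [-0.6, 1.1, -0.7]
opening: 0.675
```

```bash
python3 -c "
from h import *
togo((.478,-.092,.16))
s=cam('wrist','w2'); print(proj(s,(.478,-.092,.016)))"
```

```text
tool [ 0.5426 -0.1002  0.2137] x-axis deg 168.26 zaxis [-4.e-04  6.e-04 -1.e+00]
go (tool axes, m): [ 0.0649 -0.0051  0.0538]
[245.67343888 106.61921349]
```

View pics/w2.png

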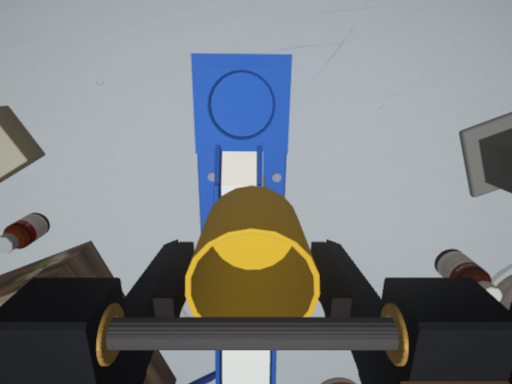

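```bash
python3 -c "
from h import *
s=cam('wrist')
for p in ((241.5,104),(208,104),(275,104),(241,70),(241,138.5),(192,54.5),(292,54.5),(197,151),(289,151)): print(p,plane(s,p,.016))
togo((.478,-.092,.16))"
```

```text
(241.5, 104) [ 0.47429084 -0.0942467   0.016     ]
(208, 104) [ 0.46758779 -0.12688054  0.016     ]
(275, 104) [ 0.48099646 -0.06160037  0.016     ]
(241, 70) [ 0.44330298 -0.08804187  0.016     ]
(241, 138.5) [ 0.50766136 -0.10198543  0.016     ]
(192, 54.5) [ 0.42051203 -0.13069877  0.016     ]
(292, 54.5) [ 0.43959423 -0.03767401  0.016     ]
(197, 151) [ 0.51112973 -0.14961536  0.016     ]
(289, 151) [ 0.53043612 -0.05575135  0.016     ]
tool [ 0.5422 -0.0981  0.214 ] x-axis deg 168.52 zaxis [-7.e-04  9.e-04 -1.e+00]
go (tool axes, m): [ 0.0641 -0.0068  0.054 ]
```

```bash
cat >> h.py <<'E'
def avg(n=5):
    A=[]
    for i in range(n):
        A.append(r.get_state()); 
        if i<n-1: snapshot("side")
    P=np.array([a["tool_pos"] for a in A]); return P.mean(0),P.std(0),R.from_quat([a["eef_rot"] for a in A]).mean().as_matrix()
def togo(P,n=5):
    p,sd,M=avg(n)
    print("tool",np.round(p,4),"sd",np.round(sd,4),"x-axis deg",np.round(np.degrees(np.arctan2(M[1,0],M[0,0])),2),"zaxis",np.round(M[:,2],4))
    print("go (tool axes, m):",np.round(M.T@(np.array(P)-p),4))
E
python3 -c "
from h import *
togo((.4755,-.094,.1))
s=cam('wrist')
for p in ((241.5,104),(192,54.5),(292,54.5),(197,151),(289,151)): print(p,plane(s,p,.016))
y=blobs(s,'yellow')[0];print(cv2.boundingRect(y))"
```

```text
tool [ 0.5424 -0.0981  0.214 ] sd [0.0002 0.0002 0.    ] x-axis deg 168.54 zaxis [-4.e-04  5.e-04 -1.e+00]
go (tool axes, m): [ 0.0664 -0.0093  0.114 ]
(241.5, 104) [ 0.47482442 -0.09416218  0.016     ]
(192, 54.5) [ 0.42109159 -0.13071474  0.016     ]
(292, 54.5) [ 0.44002691 -0.03764053  0.016     ]
(197, 151) [ 0.51177748 -0.14949876  0.016     ]
(289, 151) [ 0.53092092 -0.05556181  0.016     ]
(184, 226, 136, 92)
```

```bash
python3 -c "
from h import *
s=cam('wrist','w3')
m=cv2.inRange(cv2.cvtColor(s['color'],cv2.COLOR_RGB2HSV),*HSV['blue'])
for row in (70,100,130):
  c=np.where(m[row,100:400])[0]+100; a,b=plane(s,(c[0]-.5,row),.016),plane(s,(c[-1]+.5,row),.016); print(row,c[0],c[-1],(a+b)/2,np.linalg.norm(a-b))
for col in (215,240,265):
  q=np.where(m[:,col])[0]; print(col,q[0],plane(s,(col,q[0]-.5),.016))
"
```

```text
70 191 288 [ 0.44368215 -0.08963237  0.016     ] 0.09441495910292325
100 192 287 [ 0.47083481 -0.09552639  0.016     ] 0.09514467061493233
130 194 285 [ 0.49959343 -0.10176936  0.016     ] 0.09387674305200563
215 54 [ 0.42473642 -0.10931198  0.016     ]
240 55 [ 0.43033234 -0.08625644  0.016     ]
265 55 [ 0.43507917 -0.06299079  0.016     ]
```

```bash
python3 -c "
from h import *
togo((.4764,-.0962,.1),1)"
```

```text
tool [ 0.5429 -0.099   0.2139] sd [0. 0. 0.] x-axis deg 168.47 zaxis [ 0.e+00 -1.e-04 -1.e+00]
go (tool axes, m): [ 0.0657 -0.0106  0.1139]
```

drive_tool --commands '[{"dx": 0.03,"dy": -0.005,"dz": 0,"wx": 0,"wy": 0,"wz": 0.015,"claw": 0.4},{"dx": 0.03,"dy": -0.005,"dz": 0,"wx": 0,"wy": 0,"wz": 0,"claw": 0.4},{"dx": 0.006,"dy": -0.001,"dz": 0.02,"wx": 0,"wy": 0,"wz": 0,"claw": 0.4},{"dx": 0,"dy": 0,"dz": 0.03,"wx": 0,"wy": 0,"wz": 0,"claw": 0.4},{"dx": 0,"dy": 0,"dz": 0.03,"wx": 0,"wy": 0,"wz": 0,"claw": 0.4},{"dx": 0,"dy": 0,"dz": 0.03,"wx": 0,"wy": 0,"wz": 0,"claw": 0.4},{"dx": 0,"dy": 0,"dz": 0,"wx": 0,"wy": 0,"wz": 0,"claw": 0.4},{"dx": 0,"dy": 0,"dz": 0,"wx": 0,"wy": 0,"wz": 0,"claw": 0.4},{"dx": 0,"dy": 0,"dz": 0,"wx": 0,"wy": 0,"wz": 0,"claw": 0.4}]'

```text
clock: 5.5
tool_pos: [0.4772, -0.0964, 0.1051]
eef_rot: [0.109, 0.994, 0.0, 0.001]
contact_force: [-0.1, 0.1, -1.2]
opening: 0.67
```

```bash
python3 -c "
from h import *
togo((.4764,-.0962,.052))"
```

```text
tool [ 0.4771 -0.0967  0.105 ] sd [0.0001 0.0001 0.0001] x-axis deg 167.51 zaxis [ 2.5e-03 -1.0e-04 -1.0e+00]
go (tool axes, m): [0.0009 0.0003 0.053 ]
```

drive_tool --commands '[{"dx": 0.001,"dy": 0,"dz": 0.02,"wx": 0,"wy": 0,"wz": 0,"claw": 0.4},{"dx": 0,"dy": 0,"dz": 0.015,"wx": 0,"wy": 0,"wz": 0,"claw": 0.4},{"dx": 0,"dy": 0,"dz": 0.006,"wx": 0,"wy": 0,"wz": 0,"claw": 0.4},{"dx": 0,"dy": 0,"dz": 0.006,"wx": 0,"wy": 0,"wz": 0,"claw": 0.4},{"dx": 0,"dy": 0,"dz": 0.003,"wx": 0,"wy": 0,"wz": 0,"claw": 0.4},{"dx": 0,"dy": 0,"dz": 0.002,"wx": 0,"wy": 0,"wz": 0,"claw": 0.4},{"dx": 0,"dy": 0,"dz": 0,"wx": 0,"wy": 0,"wz": 0,"claw": 0.4},{"dx": 0,"dy": 0,"dz": 0,"wx": 0,"wy": 0,"wz": 0,"claw": 0.4}]'

```text
clock: 6.5
tool_pos: [0.4757, -0.0964, 0.0524]
eef_rot: [0.109, 0.994, 0.0, 0.001]
contact_force: [-0.3, -0.3, 6.0]
opening: 0.665
```

drive_tool --commands '[{"dx": 0,"dy": 0,"dz": 0,"wx": 0,"wy": 0,"wz": 0,"claw": 1},{"dx": 0,"dy": 0,"dz": 0,"wx": 0,"wy": 0,"wz": 0,"claw": 1},{"dx": 0,"dy": 0,"dz": 0,"wx": 0,"wy": 0,"wz": 0,"claw": 1},{"dx": 0,"dy": 0,"dz": -0.02,"wx": 0,"wy": 0,"wz": 0,"claw": 1},{"dx": 0,"dy": 0,"dz": -0.04,"wx": 0,"wy": 0,"wz": 0,"claw": 1},{"dx": 0,"dy": 0,"dz": -0.05,"wx": 0,"wy": 0,"wz": 0,"claw": 1},{"dx": 0,"dy": 0,"dz": -0.05,"wx": 0,"wy": 0,"wz": 0,"claw": 1},{"dx": 0,"dy": 0,"dz": 0,"wx": 0,"wy": 0,"wz": 0,"claw": 1},{"dx": 0,"dy": 0,"dz": 0,"wx": 0,"wy": 0,"wz": 0,"claw": 1}]'

```text
clock: 7.4
tool_pos: [0.4755, -0.0969, 0.2125]
eef_rot: [0.109, 0.994, -0.0, 0.001]
contact_force: [-0.8, -0.2, -0.9]
opening: 1.001
```

```bash
python3 -c "
from h import *
togo((.5833,.1682,.2))
s=cam('wrist','w4'); y=blobs(s,'yellow')[0];print(cv2.boundingRect(y)); print([proj(s,p).round(1) for p in ((.4764,-.0962,.068),(.4764-.0293,-.0962+.0064,.068),(.47,-.1255,.068),(.4828,-.0669,.068))])
a,b=cam('scene','sc1'),cam('side')
bb=lambda c:(lambda q:(q[0]+q[2]/2,q[1]+q[3]/2))(cv2.boundingRect(c))
for s in(a,b):
  print([(cv2.boundingRect(c),bb(c)) for c in blobs(s,'red',15)[:4]])
"
```

```text
tool [ 0.4745 -0.0968  0.211 ] sd [0.0005 0.0002 0.0008] x-axis deg 167.5 zaxis [-1.6e-03 -3.0e-04 -1.0e+00]
go (tool axes, m): [-0.0489  0.2822  0.0108]
(220, 153, 65, 63)
[array([251.8, 188. ]), array([251.7, 155.2]), array([218.6, 188.1]), array([285.1, 187.9])]
[]
[((246, 227, 8, 20), (250.0, 237.0))]
```

drive_tool --commands '[{"dx": -0.008,"dy": 0.04,"dz": 0,"wx": 0,"wy": 0,"wz": 0,"claw": 1},{"dx": -0.008,"dy": 0.04,"dz": 0,"wx": 0,"wy": 0,"wz": 0,"claw": 1},{"dx": -0.008,"dy": 0.04,"dz": 0,"wx": 0,"wy": 0,"wz": 0,"claw": 1},{"dx": -0.008,"dy": 0.04,"dz": 0,"wx": 0,"wy": 0,"wz": 0,"claw": 1},{"dx": -0.008,"dy": 0.04,"dz": 0,"wx": 0,"wy": 0,"wz": 0,"claw": 1},{"dx": -0.008,"dy": 0.04,"dz": 0,"wx": 0,"wy": 0,"wz": 0,"claw": 1},{"dx": -0.001,"dy": 0.04,"dz": 0,"wx": 0,"wy": 0,"wz": 0,"claw": 1},{"dx": 0,"dy": 0,"dz": 0,"wx": 0,"wy": 0,"wz": 0,"claw": 1},{"dx": 0,"dy": 0,"dz": 0,"wx": 0,"wy": 0,"wz": 0,"claw": 1},{"dx": 0,"dy": 0,"dz": 0,"wx": 0,"wy": 0,"wz": 0,"claw": 1}]'

```text
clock: 8.75
tool_pos: [0.5832, 0.1646, 0.211]
eef_rot: [0.109, 0.994, -0.001, -0.001]
contact_force: [-0.3, -0.4, -0.3]
opening: 0.999
```

```bash
python3 -c "
from h import *
togo((.5833,.1682,.1),3)
s=cam('wrist','w5'); 
h=cv2.cvtColor(s['color'],cv2.COLOR_RGB2HSV); m=cv2.inRange(h,(0,150,60),(6,255,255))|cv2.inRange(h,(172,150,60),(180,255,255))
for c in cv2.findContours(m,0,1)[0]:
  if cv2.contourArea(c)>30: print(cv2.contourArea(c),cen(c),cv2.boundingRect(c),plane(s,cen(c),.13))
print(proj(s,(.5833,.1682,.13)),proj(s,(.5833,.1682,.08)))"
```

```text
tool [0.5834 0.1644 0.2112] sd [0.0001 0.0001 0.0002] x-axis deg 167.42 zaxis [-0.001 -0.002 -1.   ]
go (tool axes, m): [0.0008 0.0039 0.1112]
507.0 [256.41518738 202.32741617] (245, 187, 24, 30) [0.57833372 0.1694779  0.13      ]
288.5 [255.56556904 180.25534373] (242, 172, 29, 22) [0.56217117 0.17241669 0.13      ]
[256.15942589 209.0142288 ] [255.48651284 187.89012273]
```

View pics/w5.png

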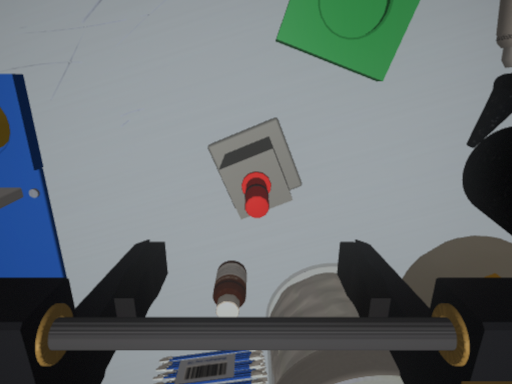

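```bash
python3 -c "
from h import *
s=cam('wrist')
for z in (0,.08,.12,.15): print(z,plane(s,(335,266),z),plane(s,(290,285),z))
print('rodtop',plane(s,(257,205),.13),'collar',plane(s,(256.5,186),.082))
b=cam('side')
for p in ((175,207),(196,215)):
  for z in (.08,.12,.15): print(p,z,plane(b,p,z))
togo((.5815,.1685,.1),1)"
```

```text
0 [ 7.28035114e-01  2.37286528e-01 -5.55111512e-17] [0.74276731 0.1784915  0.        ]
0.08 [0.67535416 0.22502108 0.08      ] [0.68668678 0.17979348 0.08      ]
0.12 [0.64901368 0.21888836 0.12      ] [0.65864651 0.18044447 0.12      ]
0.15 [0.62925832 0.21428882 0.15      ] [0.63761632 0.18093271 0.15      ]
rodtop [0.58055536 0.16968699 0.13      ] collar [0.58134072 0.1697909  0.082     ]
(175, 207) 0.08 [0.83961913 0.00981167 0.08      ]
(175, 207) 0.12 [0.8129269  0.07872405 0.12      ]
(175, 207) 0.15 [0.79290773 0.13040833 0.15      ]
(196, 215) 0.08 [0.76278525 0.04676197 0.08      ]
(196, 215) 0.12 [0.74175528 0.1129513  0.12      ]
(196, 215) 0.15 [0.72598281 0.1625933  0.15      ]
tool [0.5837 0.1651 0.2118] sd [0. 0. 0.] x-axis deg 167.43 zaxis [ 0.e+00 -6.e-04 -1.e+00]
go (tool axes, m): [0.0029 0.0029 0.1118]
```

drive_tool --commands '[{"dx": 0,"dy": 0,"dz": 0,"wx": 0,"wy": 0,"wz": -0.1,"claw": 1},{"dx": 0,"dy": 0,"dz": 0,"wx": 0,"wy": 0,"wz": -0.1,"claw": 1},{"dx": 0,"dy": 0,"dz": 0,"wx": 0,"wy": 0,"wz": -0.1,"claw": 1},{"dx": 0.002,"dy": 0.004,"dz": 0.03,"wx": 0,"wy": 0,"wz": 0,"claw": 1},{"dx": 0,"dy": 0,"dz": 0,"wx": 0,"wy": 0,"wz": 0,"claw": 1},{"dx": 0,"dy": 0,"dz": 0,"wx": 0,"wy": 0,"wz": 0,"claw": 1}]'

```text
clock: 9.6
tool_pos: [0.5811, 0.1696, 0.1818]
eef_rot: [-0.041, 0.999, -0.0, -0.001]
contact_force: [-0.8, -1.1, 0.5]
opening: 0.998
```

```bash
python3 -c "
from h import *
togo((.581,.169,.105),3)
s=cam('wrist','w6'); 
h=cv2.cvtColor(s['color'],cv2.COLOR_RGB2HSV); m=cv2.inRange(h,(0,200,160),(6,255,255))
for c in cv2.findContours(m,0,1)[0]:
  if cv2.contourArea(c)>30: print(cv2.contourArea(c),cen(c),cv2.boundingRect(c),plane(s,cen(c),.13))
"
```

```text
tool [0.5815 0.17   0.1824] sd [0.0003 0.0002 0.0004] x-axis deg -175.32 zaxis [ 4.e-04 -0.e+00 -1.e+00]
go (tool axes, m): [ 0.0006 -0.0009  0.0773]
```

drive_tool --commands '[{"dx": 0,"dy": -0.001,"dz": 0.03,"wx": 0,"wy": 0,"wz": 0,"claw": 1},{"dx": 0,"dy": 0,"dz": 0.03,"wx": 0,"wy": 0,"wz": 0,"claw": 1},{"dx": 0,"dy": 0,"dz": 0.017,"wx": 0,"wy": 0,"wz": 0,"claw": 1},{"dx": 0,"dy": 0,"dz": 0,"wx": 0,"wy": 0,"wz": 0,"claw": 1},{"dx": 0,"dy": 0,"dz": 0,"wx": 0,"wy": 0,"wz": 0,"claw": 0},{"dx": 0,"dy": 0,"dz": 0,"wx": 0,"wy": 0,"wz": 0,"claw": 0},{"dx": 0,"dy": 0,"dz": 0,"wx": 0,"wy": 0,"wz": 0,"claw": 0},{"dx": 0,"dy": 0,"dz": 0,"wx": 0,"wy": 0,"wz": 0,"claw": 0},{"dx": 0,"dy": 0,"dz": 0,"wx": 0,"wy": 0,"wz": 0,"claw": 0},{"dx": 0,"dy": 0,"dz": 0,"wx": 0,"wy": 0,"wz": 0,"claw": 0},{"dx": 0,"dy": 0,"dz": 0,"wx": 0,"wy": 0,"wz": 0,"claw": 0},{"dx": 0,"dy": 0,"dz": 0,"wx": 0,"wy": 0,"wz": 0,"claw": 0}]' --grip_force 30

```text
clock: 10.95
tool_pos: [0.5814, 0.1692, 0.1048]
eef_rot: [-0.041, 0.999, 0.0, 0.0]
contact_force: [-0.3, 0.2, 0.7]
opening: 0.298
```

```bash
python3 -c "
from h import *
togo((.581,.169,.2),3); print(r.get_state()['opening'],r.get_state()['contact_force'])"
```

```text
tool [0.5813 0.1692 0.1047] sd [0. 0. 0.] x-axis deg -175.29 zaxis [-0. -0. -1.]
go (tool axes, m): [ 0.0004 -0.0002 -0.0953]
0.20827670854801997 [-0.62702541  0.25330452  1.15969698]
```

drive_tool --commands '[{"dx": 0,"dy": 0,"dz": -0.02,"wx": 0,"wy": 0,"wz": 0,"claw": 0},{"dx": 0,"dy": 0,"dz": -0.045,"wx": 0,"wy": 0,"wz": 0,"claw": 0},{"dx": 0,"dy": 0,"dz": -0.045,"wx": 0,"wy": 0,"wz": 0,"claw": 0},{"dx": 0,"dy": 0,"dz": -0.045,"wx": 0,"wy": 0,"wz": 0,"claw": 0},{"dx": 0.003,"dy": -0.045,"dz": 0,"wx": 0,"wy": 0,"wz": 0,"claw": 0},{"dx": 0.003,"dy": -0.045,"dz": 0,"wx": 0,"wy": 0,"wz": 0,"claw": 0},{"dx": 0.003,"dy": -0.045,"dz": 0,"wx": 0,"wy": 0,"wz": 0,"claw": 0},{"dx": 0.003,"dy": -0.045,"dz": 0,"wx": 0,"wy": 0,"wz": 0,"claw": 0},{"dx": 0.003,"dy": -0.045,"dz": 0,"wx": 0,"wy": 0,"wz": 0,"claw": 0},{"dx": 0.003,"dy": -0.045,"dz": 0,"wx": 0,"wy": 0,"wz": 0,"claw": 0},{"dx": 0.003,"dy": -0.024,"dz": 0,"wx": 0,"wy": 0,"wz": 0,"claw": 0},{"dx": 0,"dy": 0,"dz": 0,"wx": 0,"wy": 0,"wz": 0,"claw": 0}]'

```text
clock: 12.25
tool_pos: [0.5837, -0.1315, 0.2588]
eef_rot: [-0.037, 0.999, -0.002, -0.001]
contact_force: [-0.5, -0.3, -1.6]
opening: 0.193
```

```bash
python3 -c "
from h import *
togo((.5847,-.1251,.21),5)
s=cam('wrist','w7')
a=cam('scene','sc7')
x0,y0,x1,y1=225,175,345,275
cv2.imwrite('pics/c7.png',np.vstack([cv2.resize(s['color'][:,:,::-1],(600,450))[150:450][:,:600],cv2.resize(a['color'][130:275,190:345,::-1],(600,300),interpolation=cv2.INTER_CUBIC)]))
d=lambda x,y,z:(.4764+.9767*x+.2147*y,-.0962-.2147*x+.9767*y,z)
print(proj(s,d(.133,-.003,.114)),proj(s,d(.12,.017,.112)))
"
```

```text
tool [ 0.5843 -0.1263  0.2595] sd [0.0004 0.003  0.0004] x-axis deg -175.38 zaxis [-4.e-04  1.e-04 -1.e+00]
go (tool axes, m): [-0.0005  0.0011  0.0495]
[243.40798413 204.66868629] [268.10000036 197.35452788]
```

View pics/c7.png

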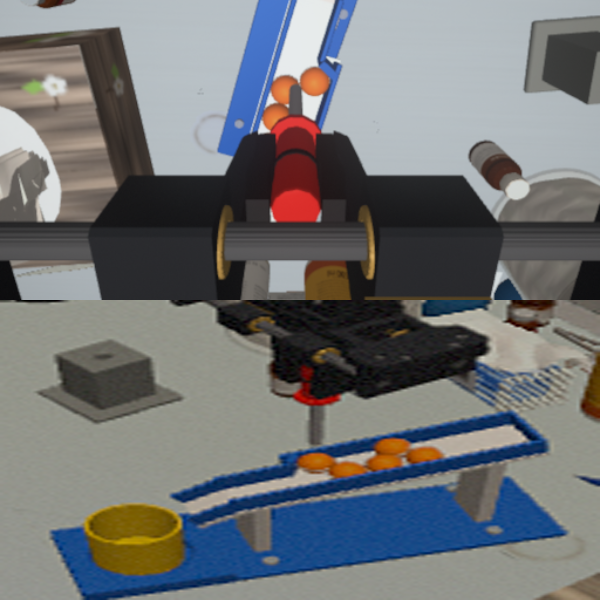

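drive_tool --commands '[{"dx": 0,"dy": 0.001,"dz": 0.02,"wx": 0,"wy": 0,"wz": 0,"claw": 0},{"dx": 0,"dy": 0,"dz": 0.02,"wx": 0,"wy": 0,"wz": 0,"claw": 0},{"dx": 0,"dy": 0,"dz": 0.018,"wx": 0,"wy": 0,"wz": 0,"claw": 0},{"dx": 0,"dy": 0,"dz": 0,"wx": 0,"wy": 0,"wz": 0,"claw": 0},{"dx": 0,"dy": 0,"dz": 0,"wx": 0,"wy": 0,"wz": 0,"claw": 0}]'

```text
clock: 13.05
tool_pos: [0.5848, -0.1234, 0.2021]
eef_rot: [-0.042, 0.999, 0.0, 0.0]
contact_force: [0.3, 0.2, 0.1]
opening: 0.193
```

```bash
cat >> h.py <<'E'
def d(x,y,z): return np.array((.4764+.9767*x+.2147*y,-.0962-.2147*x+.9767*y,z))
def balls(n="scene",roi=(225,175,345,275)):
    s=cam(n); return s,[(cv2.contourArea(b),cen(b).round(1).tolist(),cv2.boundingRect(b)) for b in blobs(s,"orange",8,roi)]
E
python3 -c "
from h import *
togo(d(.112,-.005,.2017),3); print(r.get_state()['contact_force']); print(balls()[1])"
```

```text
tool [ 0.5851 -0.1236  0.2026] sd [0.0002 0.0002 0.0003] x-axis deg -175.22 zaxis [ 1.3e-03  4.0e-04 -1.0e+00]
go (tool axes, m): [ 0.0005 -0.0015  0.0009]
[ 0.71354942  0.63378045 -0.61593378]
[(108.5, [287.3, 205.1], (273, 197, 31, 19)), (8.5, [268.2, 207.8], (267, 205, 3, 7))]
```

drive_tool --commands '[{"dx": -0.006,"dy": -0.0035,"dz": -0.001,"wx": 0,"wy": 0,"wz": 0,"claw": 0},{"dx": -0.006,"dy": -0.0018,"dz": -0.001,"wx": 0,"wy": 0,"wz": 0,"claw": 0},{"dx": -0.006,"dy": -0.0018,"dz": -0.001,"wx": 0,"wy": 0,"wz": 0,"claw": 0},{"dx": -0.006,"dy": -0.0018,"dz": -0.001,"wx": 0,"wy": 0,"wz": 0,"claw": 0},{"dx": -0.006,"dy": -0.0018,"dz": -0.001,"wx": 0,"wy": 0,"wz": 0,"claw": 0},{"dx": -0.004,"dy": -0.001,"dz": -0.001,"wx": 0,"wy": 0,"wz": 0,"claw": 0},{"dx": 0,"dy": 0,"dz": 0,"wx": 0,"wy": 0,"wz": 0,"claw": 0},{"dx": 0,"dy": 0,"dz": 0,"wx": 0,"wy": 0,"wz": 0,"claw": 0},{"dx": 0,"dy": 0,"dz": 0,"wx": 0,"wy": 0,"wz": 0,"claw": 0},{"dx": 0,"dy": 0,"dz": 0,"wx": 0,"wy": 0,"wz": 0,"claw": 0}]'

```text
clock: 14.2
tool_pos: [0.6191, -0.1334, 0.2078]
eef_rot: [-0.041, 0.999, -0.0, -0.0]
contact_force: [-0.1, 0.3, -1.2]
opening: 0.193
```

```bash
python3 -c "
from h import *
p,_,_=avg(1); print(p); print(r.get_state()['contact_force']); s,b=balls(); print(b)
w=cam('wrist')
cv2.imwrite('pics/c8.png',np.vstack([cv2.resize(w['color'][:,:,::-1],(600,450))[50:350],cv2.resize(s['color'][130:275,190:345,::-1],(600,300),interpolation=cv2.INTER_CUBIC)]))"
```

```text
[ 0.6191094  -0.13339962  0.20775201]
[-0.07329869  0.33661738 -1.24878952]
[(59.5, [294.4, 203.5], (288, 196, 19, 15)), (31.0, [249.4, 222.2], (246, 219, 8, 9))]
```

View pics/c8.png

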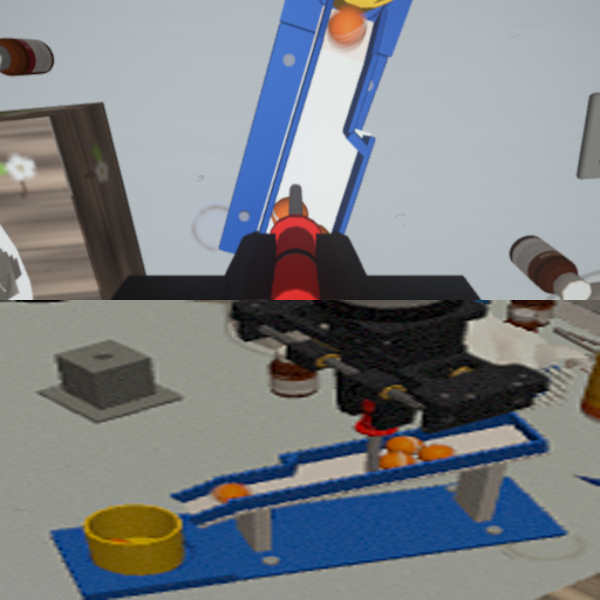

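drive_tool --commands '[{"dx": 0,"dy": 0,"dz": -0.02,"wx": 0,"wy": 0,"wz": 0,"claw": 0},{"dx": 0,"dy": 0,"dz": -0.02,"wx": 0,"wy": 0,"wz": 0,"claw": 0},{"dx": 0,"dy": 0,"dz": 0,"wx": 0,"wy": 0,"wz": 0,"claw": 0},{"dx": 0,"dy": 0,"dz": 0,"wx": 0,"wy": 0,"wz": 0,"claw": 0},{"dx": 0,"dy": 0,"dz": 0,"wx": 0,"wy": 0,"wz": 0,"claw": 0},{"dx": 0,"dy": 0,"dz": 0,"wx": 0,"wy": 0,"wz": 0,"claw": 0},{"dx": 0,"dy": 0,"dz": 0,"wx": 0,"wy": 0,"wz": 0,"claw": 0},{"dx": 0,"dy": 0,"dz": 0,"wx": 0,"wy": 0,"wz": 0,"claw": 0},{"dx": 0,"dy": 0,"dz": 0,"wx": 0,"wy": 0,"wz": 0,"claw": 0},{"dx": 0,"dy": 0,"dz": 0,"wx": 0,"wy": 0,"wz": 0,"claw": 0}]'

```text
clock: 15.3
tool_pos: [0.6193, -0.1334, 0.2477]
eef_rot: [-0.041, 0.999, 0.0, 0.0]
contact_force: [0.3, -0.4, -0.3]
opening: 0.194
```

```bash
python3 -c "
from h import *
p,_,_=avg(1); print(p); s,b=balls(); print(b)
w=cam('wrist')
cv2.imwrite('pics/c9.png',np.vstack([cv2.resize(w['color'][:,:,::-1],(600,450))[50:350],cv2.resize(s['color'][130:275,190:345,::-1],(600,300),interpolation=cv2.INTER_CUBIC)]))"
```

```text
[ 0.61933463 -0.13338583  0.24771401]
[(78.5, [274.2, 209.1], (267, 204, 18, 12))]
```

View pics/c9.png

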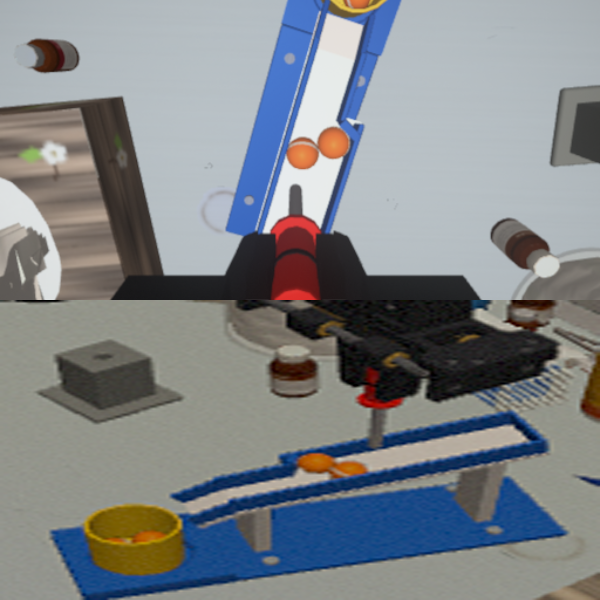

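drive_tool --commands '[{"dx": 0.017,"dy": 0.0055,"dz": 0,"wx": 0,"wy": 0,"wz": 0,"claw": 0},{"dx": 0.017,"dy": 0.0055,"dz": 0,"wx": 0,"wy": 0,"wz": 0,"claw": 0},{"dx": 0,"dy": 0,"dz": 0,"wx": 0,"wy": 0,"wz": 0,"claw": 0},{"dx": 0,"dy": 0,"dz": 0,"wx": 0,"wy": 0,"wz": 0,"claw": 0},{"dx": 0,"dy": 0,"dz": 0.023,"wx": 0,"wy": 0,"wz": 0,"claw": 0},{"dx": 0,"dy": 0,"dz": 0.022,"wx": 0,"wy": 0,"wz": 0,"claw": 0},{"dx": 0,"dy": 0,"dz": 0,"wx": 0,"wy": 0,"wz": 0,"claw": 0},{"dx": 0,"dy": 0,"dz": 0,"wx": 0,"wy": 0,"wz": 0,"claw": 0}]'

```text
clock: 16.2
tool_pos: [0.5853, -0.1252, 0.2029]
eef_rot: [-0.041, 0.999, 0.0, 0.0]
contact_force: [0.5, -0.4, -0.2]
opening: 0.193
```

```bash
python3 -c "
from h import *
togo(d(.112,-.005,.2017),2); print(r.get_state()['contact_force']); print(balls()[1])"
```

```text
tool [ 0.5855 -0.1252  0.2033] sd [0.0002 0.0001 0.0003] x-axis deg -175.3 zaxis [ 1.2e-03  4.0e-04 -1.0e+00]
go (tool axes, m): [0.0008 0.0001 0.0016]
[ 0.80094507 -0.9225957  -0.33879091]
[(13.5, [277.1, 209.4], (274, 205, 11, 10)), (8.5, [268.2, 207.8], (267, 205, 4, 7))]
```

drive_tool --commands '[{"dx": -0.006,"dy": -0.002,"dz": 0,"wx": 0,"wy": 0,"wz": 0,"claw": 0},{"dx": -0.006,"dy": -0.0018,"dz": -0.001,"wx": 0,"wy": 0,"wz": 0,"claw": 0},{"dx": -0.006,"dy": -0.0018,"dz": -0.001,"wx": 0,"wy": 0,"wz": 0,"claw": 0},{"dx": -0.006,"dy": -0.0018,"dz": -0.001,"wx": 0,"wy": 0,"wz": 0,"claw": 0},{"dx": -0.006,"dy": -0.0018,"dz": -0.001,"wx": 0,"wy": 0,"wz": 0,"claw": 0},{"dx": -0.004,"dy": -0.001,"dz": -0.001,"wx": 0,"wy": 0,"wz": 0,"claw": 0},{"dx": 0,"dy": 0,"dz": 0,"wx": 0,"wy": 0,"wz": 0,"claw": 0},{"dx": 0,"dy": 0,"dz": 0,"wx": 0,"wy": 0,"wz": 0,"claw": 0},{"dx": 0,"dy": 0,"dz": 0,"wx": 0,"wy": 0,"wz": 0,"claw": 0},{"dx": 0,"dy": 0,"dz": 0,"wx": 0,"wy": 0,"wz": 0,"claw": 0},{"dx": 0,"dy": 0,"dz": 0,"wx": 0,"wy": 0,"wz": 0,"claw": 0},{"dx": 0,"dy": 0,"dz": 0,"wx": 0,"wy": 0,"wz": 0,"claw": 0}]'

```text
clock: 17.5
tool_pos: [0.6192, -0.1326, 0.2078]
eef_rot: [-0.041, 0.999, -0.0, -0.0]
contact_force: [-0.3, 0.3, -1.0]
opening: 0.196
```

drive_tool --commands '[{"dx": 0,"dy": 0,"dz": -0.02,"wx": 0,"wy": 0,"wz": 0,"claw": 0},{"dx": 0,"dy": 0,"dz": -0.03,"wx": 0,"wy": 0,"wz": 0,"claw": 0},{"dx": 0,"dy": 0,"dz": 0,"wx": 0,"wy": 0,"wz": 0,"claw": 0},{"dx": 0,"dy": 0,"dz": 0,"wx": 0,"wy": 0,"wz": 0,"claw": 0},{"dx": 0,"dy": 0,"dz": 0,"wx": 0,"wy": 0,"wz": 0,"claw": 0},{"dx": 0,"dy": 0,"dz": 0,"wx": 0,"wy": 0,"wz": 0,"claw": 0},{"dx": 0,"dy": 0,"dz": 0,"wx": 0,"wy": 0,"wz": 0,"claw": 0},{"dx": 0,"dy": 0,"dz": 0,"wx": 0,"wy": 0,"wz": 0,"claw": 0},{"dx": 0,"dy": 0,"dz": 0,"wx": 0,"wy": 0,"wz": 0,"claw": 0},{"dx": 0,"dy": 0,"dz": 0,"wx": 0,"wy": 0,"wz": 0,"claw": 0},{"dx": 0,"dy": 0,"dz": 0,"wx": 0,"wy": 0,"wz": 0,"claw": 0},{"dx": 0,"dy": 0,"dz": 0,"wx": 0,"wy": 0,"wz": 0,"claw": 0}]'

```text
clock: 18.7
tool_pos: [0.6193, -0.1326, 0.2578]
eef_rot: [-0.041, 0.999, 0.0, 0.0]
contact_force: [-0.2, 0.0, -0.6]
opening: 0.194
```

```bash
python3 -c "
from h import *
togo((.5813,.1692,.26),2); s,b=balls(); print(b)
w=cam('wrist')
cv2.imwrite('pics/c10.png',np.vstack([cv2.resize(w['color'][:,:,::-1],(600,450))[50:350],cv2.resize(s['color'][130:275,190:345,::-1],(600,300),interpolation=cv2.INTER_CUBIC)]))"
```

```text
tool [ 0.6193 -0.1326  0.2578] sd [0. 0. 0.] x-axis deg -175.29 zaxis [ 1.e-04  0.e+00 -1.e+00]
go (tool axes, m): [ 0.0131  0.3039 -0.0022]
[(9.0, [228.2, 242.1], (225, 238, 8, 9))]
```

View pics/c10.png

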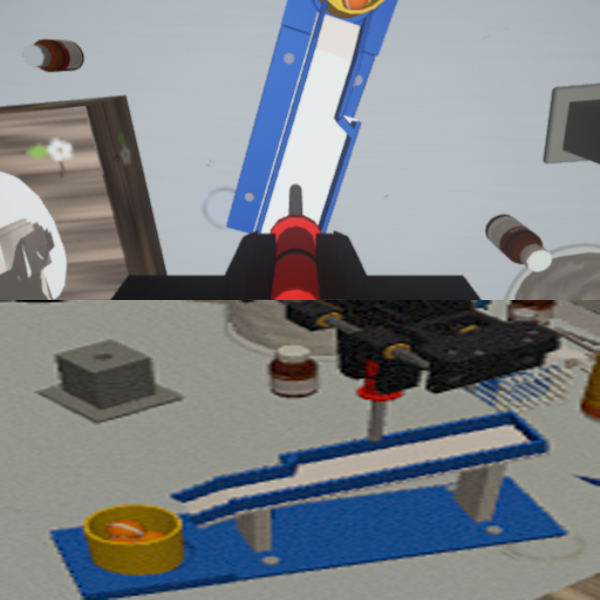

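drive_tool --commands '[{"dx": 0.001,"dy": 0.04,"dz": 0,"wx": 0,"wy": 0,"wz": 0,"claw": 0},{"dx": 0.002,"dy": 0.045,"dz": 0,"wx": 0,"wy": 0,"wz": 0,"claw": 0},{"dx": 0.002,"dy": 0.045,"dz": 0,"wx": 0,"wy": 0,"wz": 0,"claw": 0},{"dx": 0.002,"dy": 0.045,"dz": 0,"wx": 0,"wy": 0,"wz": 0,"claw": 0},{"dx": 0.002,"dy": 0.045,"dz": 0,"wx": 0,"wy": 0,"wz": 0,"claw": 0},{"dx": 0.002,"dy": 0.045,"dz": 0,"wx": 0,"wy": 0,"wz": 0,"claw": 0},{"dx": 0.002,"dy": 0.039,"dz": 0.02,"wx": 0,"wy": 0,"wz": 0,"claw": 0},{"dx": 0,"dy": 0,"dz": 0.03,"wx": 0,"wy": 0,"wz": 0,"claw": 0},{"dx": 0,"dy": 0,"dz": 0,"wx": 0,"wy": 0,"wz": 0,"claw": 0},{"dx": 0,"dy": 0,"dz": 0,"wx": 0,"wy": 0,"wz": 0,"claw": 0},{"dx": 0,"dy": 0,"dz": 0,"wx": 0,"wy": 0,"wz": 0,"claw": 0},{"dx": 0,"dy": 0,"dz": 0,"wx": 0,"wy": 0,"wz": 0,"claw": 0}]'

```text
clock: 20.05
tool_pos: [0.5824, 0.1685, 0.2091]
eef_rot: [-0.04, 0.999, 0.0, 0.001]
contact_force: [-0.1, 0.0, -0.3]
opening: 0.198
```

```bash
python3 -c "
from h import *
togo((.5813,.1692,.175),4)"
```

```text
tool [0.5822 0.1687 0.2089] sd [0.0002 0.0001 0.0002] x-axis deg -175.38 zaxis [ 1.9e-03  5.0e-04 -1.0e+00]
go (tool axes, m): [0.0009 0.0006 0.0339]
```

drive_tool --commands '[{"dx": 0.001,"dy": 0.0005,"dz": 0.015,"wx": 0,"wy": 0,"wz": 0,"claw": 0},{"dx": 0,"dy": 0,"dz": 0.015,"wx": 0,"wy": 0,"wz": 0,"claw": 0},{"dx": 0,"dy": 0,"dz": 0.007,"wx": 0,"wy": 0,"wz": 0,"claw": 0},{"dx": 0,"dy": 0,"dz": 0.007,"wx": 0,"wy": 0,"wz": 0,"claw": 0},{"dx": 0,"dy": 0,"dz": 0,"wx": 0,"wy": 0,"wz": 0,"claw": 0},{"dx": 0,"dy": 0,"dz": 0,"wx": 0,"wy": 0,"wz": 0,"claw": 0}]'

```text
clock: 20.8
tool_pos: [0.5804, 0.1698, 0.1639]
eef_rot: [-0.041, 0.999, 0.0, 0.0]
contact_force: [-0.5, -0.9, -0.7]
opening: 0.197
```

Entered freely; now home.

drive_tool --commands '[{"dx": -0.0005,"dy": -0.0005,"dz": 0.015,"wx": 0,"wy": 0,"wz": 0,"claw": 0},{"dx": 0,"dy": 0,"dz": 0.015,"wx": 0,"wy": 0,"wz": 0,"claw": 0},{"dx": 0,"dy": 0,"dz": 0.015,"wx": 0,"wy": 0,"wz": 0,"claw": 0},{"dx": 0,"dy": 0,"dz": 0.008,"wx": 0,"wy": 0,"wz": 0,"claw": 0},{"dx": 0,"dy": 0,"dz": 0.004,"wx": 0,"wy": 0,"wz": 0,"claw": 0},{"dx": 0,"dy": 0,"dz": 0.001,"wx": 0,"wy": 0,"wz": 0,"claw": 0},{"dx": 0,"dy": 0,"dz": 0,"wx": 0,"wy": 0,"wz": 0,"claw": 0},{"dx": 0,"dy": 0,"dz": 0,"wx": 0,"wy": 0,"wz": 0,"claw": 0}]'

```text
clock: 21.6
tool_pos: [0.5812, 0.1695, 0.1063]
eef_rot: [-0.041, 0.999, 0.0, 0.001]
contact_force: [0.0, -0.5, -1.0]
opening: 0.191
```

drive_tool --commands '[{"dx": 0,"dy": 0,"dz": 0,"wx": 0,"wy": 0,"wz": 0,"claw": 0.4},{"dx": 0,"dy": 0,"dz": 0,"wx": 0,"wy": 0,"wz": 0,"claw": 0.7},{"dx": 0,"dy": 0,"dz": 0,"wx": 0,"wy": 0,"wz": 0,"claw": 1},{"dx": 0,"dy": 0,"dz": 0,"wx": 0,"wy": 0,"wz": 0,"claw": 1},{"dx": 0,"dy": 0,"dz": 0,"wx": 0,"wy": 0,"wz": 0,"claw": 1},{"dx": 0,"dy": 0,"dz": -0.02,"wx": 0,"wy": 0,"wz": 0,"claw": 1},{"dx": 0,"dy": 0,"dz": -0.03,"wx": 0,"wy": 0,"wz": 0,"claw": 1},{"dx": 0,"dy": 0,"dz": -0.05,"wx": 0,"wy": 0,"wz": 0,"claw": 1},{"dx": 0,"dy": 0,"dz": -0.03,"wx": 0,"wy": 0,"wz": 0,"claw": 1},{"dx": 0,"dy": 0,"dz": 0,"wx": 0,"wy": 0,"wz": 0,"claw": 1}]'

```text
clock: 22.6
tool_pos: [0.583, 0.1711, 0.2405]
eef_rot: [-0.041, 0.999, 0.002, 0.004]
contact_force: [-0.8, 0.2, -0.0]
opening: 0.997
```

```bash
python3 -c "
from h import *
togo(d(0,0,.23),3)
a=cam('scene','sc11'); b=cam('side','si11'); w=cam('wrist','w11')
cv2.imwrite('pics/c11.png',np.vstack([cv2.resize(w['color'][:,:,::-1],(600,450))[0:300],np.hstack([cv2.resize(a['color'][125:275,120:270,::-1],(300,300),interpolation=2),cv2.resize(b['color'][190:340,200:350,::-1],(300,300),interpolation=2)])]))
for n,s in(('side',b),('scene',a),('w',w)): print(n,[(cen(g).round(1),plane(s,cen(g),.014).round(4)) for g in blobs(s,'green',200)])
"
```

```text
tool [0.582  0.17   0.2382] sd [0.0009 0.0008 0.0018] x-axis deg -175.3 zaxis [ 0.0045  0.0018 -1.    ]
go (tool axes, m): [ 0.127  -0.2567  0.0072]
side [(array([297.5, 304. ]), array([0.451 , 0.2998, 0.014 ]))]
scene [(array([158.9, 166.3]), array([0.4457, 0.2829, 0.014 ]))]
w [(array([381.8,  51. ]), array([0.4518, 0.2911, 0.014 ]))]
```

View pics/c11.png

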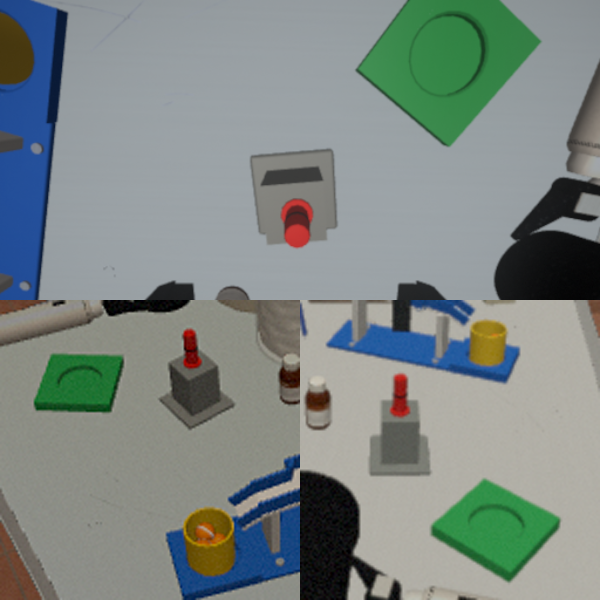

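drive_tool --commands '[{"dx": 0.02,"dy": -0.043,"dz": 0,"wx": 0,"wy": 0,"wz": 0,"claw": 1},{"dx": 0.021,"dy": -0.043,"dz": 0,"wx": 0,"wy": 0,"wz": 0,"claw": 1},{"dx": 0.021,"dy": -0.043,"dz": 0,"wx": 0,"wy": 0,"wz": 0,"claw": 1},{"dx": 0.021,"dy": -0.043,"dz": 0,"wx": 0,"wy": 0,"wz": 0,"claw": 1},{"dx": 0.021,"dy": -0.043,"dz": 0,"wx": 0,"wy": 0,"wz": 0,"claw": 1},{"dx": 0.021,"dy": -0.042,"dz": 0,"wx": 0,"wy": 0,"wz": 0,"claw": 1},{"dx": 0,"dy": 0,"dz": 0,"wx": 0,"wy": 0,"wz": 0.1,"claw": 1},{"dx": 0,"dy": 0,"dz": 0,"wx": 0,"wy": 0,"wz": 0.1,"claw": 1},{"dx": 0,"dy": 0,"dz": 0,"wx": 0,"wy": 0,"wz": 0.1,"claw": 1},{"dx": 0,"dy": 0,"dz": 0,"wx": 0,"wy": 0,"wz": 0,"claw": 1},{"dx": 0,"dy": 0,"dz": 0,"wx": 0,"wy": 0,"wz": 0,"claw": 1}]'

```text
clock: 23.95
tool_pos: [0.477, -0.097, 0.2351]
eef_rot: [0.107, 0.994, 0.0, -0.001]
contact_force: [0.0, -0.1, -0.2]
opening: 0.997
```

```bash
python3 -c "
from h import *
togo(d(-.001,0,.051),5)
s=cam('wrist','w12'); h=cv2.cvtColor(s['color'],cv2.COLOR_RGB2HSV)
print([cv2.boundingRect(b) for b in blobs(s,'yellow')], [(cv2.boundingRect(b),cv2.contourArea(b)) for b in blobs(s,'orange',15)])
print([proj(s,p).round(1) for p in (d(0,0,.068),d(-.03,0,.068),d(0,-.03,.068),d(0,.03,.068))])"
```

```text
tool [ 0.4771 -0.097   0.2353] sd [0.0001 0.     0.0001] x-axis deg 167.64 zaxis [-9.e-04  3.e-04 -1.e+00]
go (tool axes, m): [0.0017 0.0006 0.1843]
[(222, 144, 60, 59)] [((250, 147, 25, 36), 368.0), ((230, 149, 19, 28), 311.0)]
[array([251.5, 176.6]), array([251.5, 145.9]), array([220.6, 176.7]), array([282.4, 176.6])]
```

View pics/w12.png

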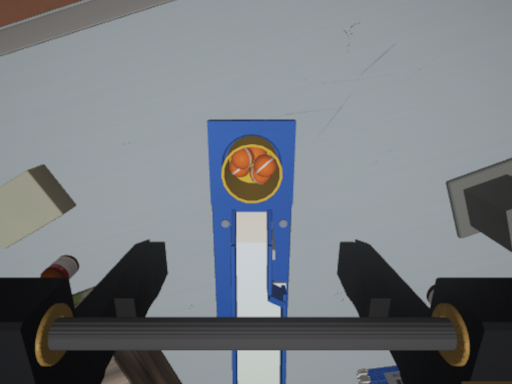

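drive_tool --commands '[{"dx": 0.003,"dy": 0.0005,"dz": 0.04,"wx": 0,"wy": 0,"wz": 0,"claw": 1},{"dx": 0,"dy": 0,"dz": 0.04,"wx": 0,"wy": 0,"wz": 0,"claw": 1},{"dx": 0,"dy": 0,"dz": 0.04,"wx": 0,"wy": 0,"wz": 0,"claw": 1},{"dx": 0,"dy": 0,"dz": 0.03,"wx": 0,"wy": 0,"wz": 0,"claw": 1},{"dx": 0,"dy": 0,"dz": 0.02,"wx": 0,"wy": 0,"wz": 0,"claw": 1},{"dx": 0,"dy": 0,"dz": 0.013,"wx": 0,"wy": 0,"wz": 0,"claw": 1},{"dx": 0,"dy": 0,"dz": 0,"wx": 0,"wy": 0,"wz": 0,"claw": 1},{"dx": 0,"dy": 0,"dz": 0,"wx": 0,"wy": 0,"wz": 0,"claw": 1}]' --grip_force 12

```text
clock: 25.0
tool_pos: [0.4748, -0.0958, 0.0529]
eef_rot: [0.108, 0.994, 0.0, 0.0]
contact_force: [-0.9, 0.4, 0.2]
opening: 0.998
```

drive_tool --commands '[{"dx": 0,"dy": 0,"dz": 0,"wx": 0,"wy": 0,"wz": 0,"claw": 0.4},{"dx": 0,"dy": 0,"dz": 0,"wx": 0,"wy": 0,"wz": 0,"claw": 0.4},{"dx": 0,"dy": 0,"dz": 0,"wx": 0,"wy": 0,"wz": 0,"claw": 0.4},{"dx": 0,"dy": 0,"dz": 0,"wx": 0,"wy": 0,"wz": 0,"claw": 0.4},{"dx": 0,"dy": 0,"dz": 0,"wx": 0,"wy": 0,"wz": 0,"claw": 0.4},{"dx": 0,"dy": 0,"dz": 0,"wx": 0,"wy": 0,"wz": 0,"claw": 0.4}]'

```text
clock: 25.6
tool_pos: [0.4749, -0.0963, 0.0532]
eef_rot: [0.109, 0.994, -0.0, 0.0]
contact_force: [-0.7, -2.1, 5.8]
opening: 0.67
```

drive_tool --commands '[{"dx": 0,"dy": 0,"dz": -0.01,"wx": 0,"wy": 0,"wz": 0,"claw": 0.4},{"dx": 0,"dy": 0,"dz": -0.02,"wx": 0,"wy": 0,"wz": 0,"claw": 0.4},{"dx": 0,"dy": 0,"dz": -0.03,"wx": 0,"wy": 0,"wz": 0,"claw": 0.4},{"dx": 0,"dy": 0,"dz": -0.03,"wx": 0,"wy": 0,"wz": 0,"claw": 0.4},{"dx": 0,"dy": 0,"dz": -0.03,"wx": 0,"wy": 0,"wz": 0,"claw": 0.4},{"dx": 0,"dy": 0,"dz": -0.02,"wx": 0,"wy": 0,"wz": 0,"claw": 0.4},{"dx": 0,"dy": 0,"dz": -0.007,"wx": 0,"wy": 0,"wz": 0,"claw": 0.4},{"dx": 0,"dy": 0.01,"dz": 0,"wx": 0,"wy": 0,"wz": 0,"claw": 0.4},{"dx": 0.002,"dy": 0.02,"dz": 0,"wx": 0,"wy": 0,"wz": 0,"claw": 0.4},{"dx": 0.002,"dy": 0.025,"dz": 0,"wx": 0,"wy": 0,"wz": 0,"claw": 0.4},{"dx": 0.003,"dy": 0.03,"dz": 0,"wx": 0,"wy": 0,"wz": 0,"claw": 0.4},{"dx": 0.003,"dy": 0.03,"dz": 0,"wx": 0,"wy": 0,"wz": 0,"claw": 0.4}]'

```text
clock: 26.8
tool_pos: [0.4888, 0.0201, 0.1982]
eef_rot: [0.109, 0.994, -0.0, -0.001]
contact_force: [0.4, 0.6, -2.2]
opening: 0.667
```

drive_tool --commands '[{"dx": 0.003,"dy": 0.03,"dz": 0,"wx": 0,"wy": 0,"wz": 0,"claw": 0.4},{"dx": 0.003,"dy": 0.03,"dz": 0,"wx": 0,"wy": 0,"wz": 0,"claw": 0.4},{"dx": 0.003,"dy": 0.03,"dz": 0,"wx": 0,"wy": 0,"wz": 0,"claw": 0.4},{"dx": 0.003,"dy": 0.03,"dz": 0,"wx": 0,"wy": 0,"wz": 0,"claw": 0.4},{"dx": 0.003,"dy": 0.03,"dz": 0,"wx": 0,"wy": 0,"wz": 0,"claw": 0.4},{"dx": 0.003,"dy": 0.03,"dz": 0,"wx": 0,"wy": 0,"wz": 0,"claw": 0.4},{"dx": 0.003,"dy": 0.03,"dz": 0,"wx": 0,"wy": 0,"wz": 0,"claw": 0.4},{"dx": 0.003,"dy": 0.025,"dz": 0,"wx": 0,"wy": 0,"wz": 0,"claw": 0.4},{"dx": 0,"dy": 0.015,"dz": 0,"wx": 0,"wy": 0,"wz": 0,"claw": 0.4},{"dx": 0,"dy": 0.01,"dz": 0,"wx": 0,"wy": 0,"wz": 0,"claw": 0.4},{"dx": 0,"dy": 0,"dz": 0,"wx": 0,"wy": 0,"wz": 0,"claw": 0.4},{"dx": 0,"dy": 0,"dz": 0,"wx": 0,"wy": 0,"wz": 0,"claw": 0.4}]'

```text
clock: 28.0
tool_pos: [0.5224, 0.276, 0.1991]
eef_rot: [0.109, 0.994, -0.001, -0.0]
contact_force: [-0.3, -0.4, -1.2]
opening: 0.668
```

```bash
python3 -c "
from h import *
togo((.449,.293,.1),5)
s=cam('wrist','w13'); print(plane(s,cen(blobs(s,'green',200)[0]),.016), cv2.boundingRect(blobs(s,'yellow')[0]))"
```

```text
tool [0.5225 0.2758 0.1995] sd [0.0001 0.0002 0.0002] x-axis deg 167.43 zaxis [-3.0e-04 -1.6e-03 -1.0e+00]
go (tool axes, m): [0.0755 0.0009 0.0995]
[0.4442333  0.29104372 0.016     ] (184, 228, 136, 90)
```

View pics/w13.png

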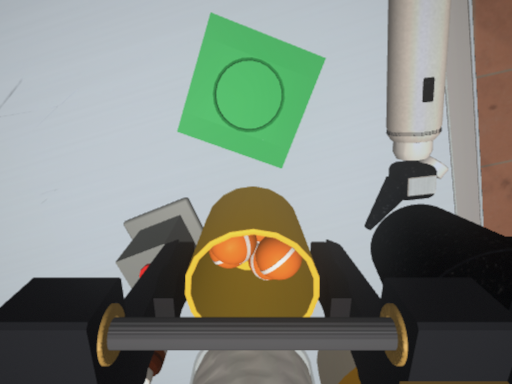

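```bash
python3 -c "
from h import *
s=cam('wrist')
c=[plane(s,p,.016) for p in ((211,13),(325,58),(281,167),(178,131))]
print(np.mean(c,0),[np.linalg.norm(c[i]-c[i-1]) for i in range(4)])
P=[plane(s,p,.016) for p in ((214,94.5),(284,94.5),(249,58),(249,131))]; print(np.mean(P,0),np.linalg.norm(P[0]-P[1]),np.linalg.norm(P[2]-P[3]))
t=np.mean(P,0); togo((t[0],t[1],.11),3)"
```

```text
[0.44827647 0.29075129 0.016     ] [np.float64(0.10868810319954941), np.float64(0.10879579147795451), np.float64(0.10870854763616629), np.float64(0.10802105354526174)]
[0.44782983 0.29109069 0.016     ] 0.0660823738416014 0.0659761315516921
tool [0.5226 0.2768 0.1999] sd [0.     0.0002 0.    ] x-axis deg 167.47 zaxis [ 2.e-04 -3.e-04 -1.e+00]
go (tool axes, m): [ 0.0761 -0.0023  0.0899]
```

drive_tool --commands '[{"dx": 0.015,"dy": -0.0023,"dz": 0,"wx": 0,"wy": 0,"wz": 0,"claw": 0.4},{"dx": 0.025,"dy": 0,"dz": 0,"wx": 0,"wy": 0,"wz": 0,"claw": 0.4},{"dx": 0.022,"dy": 0,"dz": 0.01,"wx": 0,"wy": 0,"wz": 0,"claw": 0.4},{"dx": 0.014,"dy": 0,"dz": 0.02,"wx": 0,"wy": 0,"wz": 0,"claw": 0.4},{"dx": 0,"dy": 0,"dz": 0.03,"wx": 0,"wy": 0,"wz": 0,"claw": 0.4},{"dx": 0,"dy": 0,"dz": 0.03,"wx": 0,"wy": 0,"wz": 0,"claw": 0.4},{"dx": 0,"dy": 0,"dz": 0.02,"wx": 0,"wy": 0,"wz": 0,"claw": 0.4},{"dx": 0,"dy": 0,"dz": 0,"wx": 0,"wy": 0,"wz": 0,"claw": 0.4},{"dx": 0,"dy": 0,"dz": 0,"wx": 0,"wy": 0,"wz": 0,"claw": 0.4},{"dx": 0,"dy": 0,"dz": 0,"wx": 0,"wy": 0,"wz": 0,"claw": 0.4}]'

```text
clock: 29.4
tool_pos: [0.4484, 0.2923, 0.091]
eef_rot: [0.109, 0.994, 0.001, 0.001]
contact_force: [0.6, 0.6, -2.2]
opening: 0.665
```

```bash
python3 -c "
from h import *
togo((.448,.291,.0535),4)
for n in('scene','side'):
  s=cam(n); print(n,[plane(s,cen(g),.014).round(4) for g in blobs(s,'green',200)])"
```

```text
tool [0.4484 0.2922 0.091 ] sd [0.     0.0001 0.0001] x-axis deg 167.5 zaxis [ 0.0018  0.0016 -1.    ]
go (tool axes, m): [ 0.0002 -0.0013  0.0375]
scene [array([0.444 , 0.2725, 0.014 ])]
side [array([0.451 , 0.3118, 0.014 ])]
```

drive_tool --commands '[{"dx": 0,"dy": -0.001,"dz": 0.01,"wx": 0,"wy": 0,"wz": 0,"claw": 0.4},{"dx": 0,"dy": 0,"dz": 0.01,"wx": 0,"wy": 0,"wz": 0,"claw": 0.4},{"dx": 0,"dy": 0,"dz": 0.007,"wx": 0,"wy": 0,"wz": 0,"claw": 0.4},{"dx": 0,"dy": 0,"dz": 0.005,"wx": 0,"wy": 0,"wz": 0,"claw": 0.4},{"dx": 0,"dy": 0,"dz": 0.004,"wx": 0,"wy": 0,"wz": 0,"claw": 0.4},{"dx": 0,"dy": 0,"dz": 0.002,"wx": 0,"wy": 0,"wz": 0,"claw": 0.4},{"dx": 0,"dy": 0,"dz": 0,"wx": 0,"wy": 0,"wz": 0,"claw": 0.4},{"dx": 0,"dy": 0,"dz": 0,"wx": 0,"wy": 0,"wz": 0,"claw": 0.4}]'

```text
clock: 30.45
tool_pos: [0.4473, 0.2906, 0.0524]
eef_rot: [0.108, 0.994, -0.0, 0.0]
contact_force: [-1.7, -0.7, 6.4]
opening: 0.667
```

On the recess floor (z 0.0524, 6 N). Release and lift.

drive_tool --commands '[{"dx": 0,"dy": 0,"dz": 0,"wx": 0,"wy": 0,"wz": 0,"claw": 1},{"dx": 0,"dy": 0,"dz": 0,"wx": 0,"wy": 0,"wz": 0,"claw": 1},{"dx": 0,"dy": 0,"dz": 0,"wx": 0,"wy": 0,"wz": 0,"claw": 1},{"dx": 0,"dy": 0,"dz": -0.02,"wx": 0,"wy": 0,"wz": 0,"claw": 1},{"dx": 0,"dy": 0,"dz": -0.04,"wx": 0,"wy": 0,"wz": 0,"claw": 1},{"dx": 0,"dy": 0,"dz": -0.05,"wx": 0,"wy": 0,"wz": 0,"claw": 1},{"dx": 0,"dy": 0,"dz": -0.05,"wx": 0,"wy": 0,"wz": 0,"claw": 1},{"dx": 0,"dy": 0,"dz": 0,"wx": 0,"wy": 0,"wz": 0,"claw": 1},{"dx": 0,"dy": 0,"dz": 0,"wx": 0,"wy": 0,"wz": 0,"claw": 1},{"dx": 0,"dy": 0,"dz": 0,"wx": 0,"wy": 0,"wz": 0,"claw": 1}]'

```text
clock: 31.45
tool_pos: [0.447, 0.2898, 0.2107]
eef_rot: [0.109, 0.994, -0.001, -0.001]
contact_force: [0.3, -0.5, -0.6]
opening: 1.001
```

```bash
python3 -c "
from h import *
togo((.448,.291,.2),4)
s=cam('wrist'); a=cam('scene'); b=cam('side')
q=cv2.boundingRect(blobs(s,'yellow')[0]); print(q,[proj(s,p).round(1) for p in ((.448,.291,.068),(.448-.0293,.291+.0065,.068))])
cv2.imwrite('pics/c14.png',np.vstack([cv2.resize(s['color'][:,:,::-1],(600,450))[50:350],np.hstack([cv2.resize(a['color'][125:275,120:270,::-1],(300,300),interpolation=2),cv2.resize(b['color'][190:340,200:350,::-1],(300,300),interpolation=2)])]))"
```

```text
tool [0.4469 0.2899 0.2104] sd [0.0001 0.0001 0.0002] x-axis deg 167.53 zaxis [-0.002 -0.002 -1.   ]
go (tool axes, m): [-0.0009  0.0014  0.0104]
(220, 143, 66, 73) [array([252.5, 186.5]), array([252.6, 153.6])]
```

View pics/c14.png

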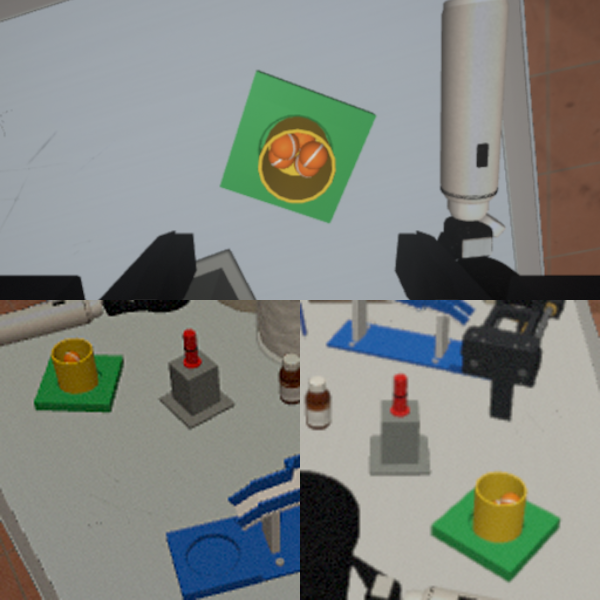

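```bash
python3 -c "
from plant import r
print(r.finish_job(), r.get_state()['clock'])"
```

```text
the job is handed in; nothing more can be done
the job is handed in; nothing more can be done
```

The job is done and handed in at about 32 s of the 192 s allowed; the hand-in gives no verdict, so these are my own checks.

- **Cup under the spout:** I stood it in the dispenser's recess. The close look put it within about 2 mm of the centre.
- **Clearing the jam:** Five boluses were there. It took two nudges, because the last two boluses jammed again after the first. The picture afterwards showed the chute empty and the boluses in the cup. Only the rod went near them.
- **Rod back in its stand:** The rod went into the bore without resistance. I let go about 1.5 mm above its original height, and it then stood upright with its collar at the block in both room views.
- **Cup on the carry base:** The base had been knocked a few centimetres aside during the run, so I measured it again before placing the cup. The cup reached the recess floor at the right height with about 6 N of contact.
- **Last picture:** The cup was upright in the recess with orange boluses in it, and the gripper was well clear. I could not count all five boluses from above, since they lie on top of each other. I saw none anywhere else.

Before hand-in, my two calibrated estimates of the carry base's centre agreed to within 1 mm. The rougher room-camera readings of the base differed by up to about 4 cm with the cup hovering in front of it. I put that down to the cup hiding part of the base and did not use them.

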